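# Click the loupe carriage into its viewing station

## Task

Push the loupe carriage along its rail toward the specimen pedestal until its sprung roller drops into the notch of the notched block and the carriage rests there, then press the round knob on top of the carriage fully down to lock it. Keep off the loupe, and leave the loose parts round the rail where they are.

Things in the scene. Friction and masses are not known exactly. Their poses are not given: they have to be found in the camera images.
- carriage (a joint): Carriage position along the rail, m, -0.15 to 0.15; 0 mid-rail, growing along the rail's y axis. Free sliding takes about 1 N. From 24 mm before the notch the push rises to about 5 N as the roller climbs the ramp; it eases on the flat crest (11 to 6 mm before), then the carriage snaps the last 6 mm home by itself, ahead of the finger; climbing out on the far side takes about 7 N.
- rail: Fixed slide: a dark steel base plate 165 x 440 x 10 mm on the bench with a steel rail (28 mm wide, top 35 mm above the bench) along its y axis. Origin: under the rail's middle, on the bench; x points across the rail, away from the robot, z up. The plate reaches from x = -57 to +108 mm. Black end caps 40 mm high at y = +/-214 mm.
- carriage_centre (a point): Middle of the grey carriage block on the rail: 46 mm across the rail, 60 mm along it, from 37 to 61 mm above the bench. Push on its flat free end faces, 30 mm either way along the rail. Over the rail only the end caps rise above 37 mm. The loupe arm is on its far side; on the robot's side a housing 20 mm long sticks out to 50 mm from the middle, with a sprung roller below.
- index_point (a point): Point on the axis line of the carriage's sprung roller (a 10 mm wide steel wheel under the small housing), 42 mm from the carriage centre on the robot's side, 30 mm above the bench. It is fixed to the carriage and moves along with it.
- notch (a point): Middle of the V notch, 30 mm above the bench, in the steel notched block (14 mm wide, 48 mm long, a ramp at either end, top 31 mm above the bench) on the robot's side of the rail. The round 36 mm specimen pedestal is across the rail on the same cross bar. Carriage home: index_point straight above this point. It may be toward either end of the rail.
- buffer_station: The other cross bar, toward the other end of the rail: it has no notch and no pedestal, only a plain steel post 20 mm wide with rubber bumpers, top 32 mm above the bench, beside the rail, on which the carriage stops. Origin: on the base plate (10 mm above the bench) under the rail.
- lock (a joint): How far the lock knob is pressed, in m: 0 raised (as it starts), 0.008 fully down. It resists with about 4 N and stays where it is left; it carries no spring.
- lock_top (a point): Top middle of the black round lock knob (24 mm across) on the carriage's middle; 86 mm above the bench when raised, 78 mm when down.
- loupe: Black loupe, 33 mm across, 29 mm high, fixed on the carriage's arm, standing from 53 to 82 mm above the bench. Origin: middle of its underside. Do not touch it.
- adapter_mid (a point): Middle of a loose stepped metal adapter, 20 mm across, 34 mm high, standing. Leave it alone.
- load_mid (a point): Middle of a loose small white cylindrical termination, 21 mm across, 32 mm high, standing. Leave it alone.
- jar_mid (a point): Middle of a loose white specimen jar, 47 mm across, 50 mm high, standing. Leave it alone.
- pen_mid (a point): Middle of a loose white and blue pen, 134 mm long, lying. Leave it alone.

How it is judged (in metres and radians):
On the way, in this order (a step that is already met when the one before it is completed fails the run):
1. the carriage rests with its roller in the notch, the knob still up (horizontal distance between index_point and notch below 0.002 m and velocity of joint carriage between -0.01 and 0.01 m/s and value of joint lock below 0.003 m), for 0.2 s.
2. the lock knob is pressed fully down with the carriage in the notch (horizontal distance between index_point and notch below 0.002 m and velocity of joint carriage between -0.01 and 0.01 m/s and value of joint lock above 0.0065 m), for 0.2 s.
At the end, for the whole second after the job is handed in: The carriage is at rest with its roller over the bottom of the notch to within 2 mm, and the lock knob is down by more than 6.5 of its 8 mm (all of step 2); the robot touches nothing.
It fails at once if the loupe is touched (contact force between any of the fingers, the arm and loupe above 1 N).
It fails at once if a loose part is moved more than 15 mm or lifted (distance of any of adapter_mid, load_mid, jar_mid, pen_mid from where it was at the start of the episode above 0.015 m).
It also fails if it takes over 54 s, if anything falls off the work surface, if the arm or the gripper's body presses on something with over 40 N, if the wrist force passes 120 N, or if a joint passes its speed limit or range.

## Robot

A 6-joint arm with a two-finger parallel gripper is mounted at the origin on a cart in front of the work surface, level with it; the furniture and walls round the work are solid. World frame = base frame: x ahead of the robot, y to its left, z up, the work surface at z = 0. Lengths are in m, angles in degrees, forces in N, time in s.
With the tool pointing down it reaches from about 0.4 to 0.825 m from the base axis. Payload 7 kg.
Tool frame: the origin (TCP) lies between the finger pads; the fingertips stand ctrl.nose_length ahead of it and the grasp point (between the pads) lies 2 mm behind it (ctrl.nose_length is the distance from the TCP to the fingertips, in m); z points along the fingers, y is the line along which they close (so a half turn about z gives the same grasp; the last joint's range is limited). The gripper opens to 88 mm and grips with 3 to 60 N. Pads are 19 mm wide; open, the fingers measure 130 mm over their backs; the gripper's body (78 mm by 193 mm) begins 47 mm behind the grasp point.
Start: joints at [-48.295, 20.546, 0.682, 0, -70.136, -16.507], TCP at [0.287, -0.611, 0.244] pointing down, gripper open.
Joint ranges: [-176.03, 176.03], [-82.01, 121.73], [-58.28, 71.71], [-173.87, 95.51], [-174.79, -0.11], [-173.66, 173.66]. Speed limits (degrees/s): [136.94, 136.94, 172.46, 180, 180, 180].

## Interface

Orientations are given as [roll, pitch, yaw] about the fixed x, y, z axes, in that order (R = Rz(yaw) Ry(pitch) Rx(roll)).
In Python, from plant import ctrl gives the robot as it stands.
- The arm moves only by the tool apply_moves, never from a script. Its argument "commands" is a list of rows, each a list of 3 entries, a list of its own where there are three numbers: the shift along the world's x, y, z in cm, then the turn about the world's z in rad, then the closure, from 0 (fully open) to 1 (shut). In form: [[[x, y, z], turn, jaw], ...]. A call has 1 to 20 rows; each row is the pose to reach, as a shift and turn from the pose commanded when the call began; what a row does not reach only later rows make up. A row lasts 1/12 s, in which the tool goes at most 41.7 mm and 7.16 degrees, less where a joint would pass 70% of its speed; a pose out of reach is approached as far as the arm can. A call with a gripper value outside its range is refused whole. The fingers move at their own pace and stop on an object; the grip force is fixed at half the most. Time passes only in rows, so rows that repeat a pose let the fingers close. It gives the time, the measured TCP pose, the force, the opening and the grip force at its end, in the units of the state.
- ctrl.get_obs(): the state, without advancing time (a new reading comes with each control period).
- ctrl.snapshot(name): name is "side" or "top"; returns a dict with "img" (420x560x3 uint8, red, green, blue), "fx", "fy", "cx", "cy" (pixels), "dist_coeffs" ([k1, k2, p1, p2, k3] as OpenCV has them; the pictures are not rectified), "T" (4x4, takes a point from camera to world coordinates). Camera axes: x right, y up, looking along -z (the intrinsics and any distortion apply to the point x, -y, -z); pixel columns grow to the right and rows downward; lengths in m; the calibration is good to about 2 mm. A picture is of the moment at which its call begins. There is no depth.
- ctrl.close_job(): hands the job in; it is judged then, once.
Trained networks look in a picture, given as the dict that the camera call returned (one of the last four; its "shot" number tells which), for a name from the list of things; names that differ only in an ending like _2 or _b are one class to them, and where a whole thing is asked for, a point or a joint stands for the part that bears it (a point fixed in the world has none). Each returns a list of dicts, best first, with "score" (0 to 1); they miss things now and then, are a little off and sometimes report something else, mostly with a low value. They report only what shows in the picture. A call takes as long as a camera call.
- ctrl.search_frame(picture, target): "at" ([column, row] in pixels, amid what is visible of it).
- ctrl.spot_point(picture, target): "at" ([column, row] in pixels: a listed point, or the origin of a listed thing).
The state is a dict: "clock": time; "joint_pos": joint angles; "qvel": joint speeds; "tau": joint torques, N m; "tool_pos": TCP position; "orientation": TCP orientation; "force": force on the tool from outside, world axes, zero at the start; "moment": the same for the moment, N m; "opening": finger opening in m; "gripper_force": force on a finger pad.
Only numpy, scipy, OpenCV 4.12 (cv2) and the standard library are available. Lean on these libraries where they do the work, as an engineer would, in place of code of your own. Each camera call takes 0.05 s, during which the arm holds its last target. There are 200 camera calls.

## Working session

There is one attempt and no reset: what is moved stays moved. The work goes in short steps, Python scripts to look and compute and a tool call to move; the robot and the scene stay as the last step left them, time stands still between calls to the robot, and variables do not carry over. Pictures are saved under pics/ and viewed, at most 10 in all, crops included, and the job is handed in when it is done.

Besides the shell and the picture viewer there is one more tool, called after "Call:" as name(argument=value, ...), one argument or row to a line, values as JSON. apply_moves: Moves the arm, as the interface text tells. Its arguments: {"type":"object","properties":{"commands":{"type":"array"}},"required":["commands"]}

```bash
mkdir -p pics; cat > h.py <<'E'
import numpy as np, cv2
from plant import ctrl
def ray(s,uv):
    K=np.array([[s["fx"],0,s["cx"]],[0,s["fy"],s["cy"]],[0,0,1]],float)
    x,y=cv2.undistortPoints(np.array([[uv]],float),K,np.array(s["dist_coeffs"],float))[0,0]
    T=np.array(s["T"]);return T[:3,3],T[:3,:3]@np.array([x,-y,-1])
def atz(s,uv,z):
    o,d=ray(s,uv);return o+d*(z-o[2])/d[2]
def tri(a,b):
    (o,d),(p,e)=a,b
    t=np.linalg.lstsq(np.c_[d,-e],p-o,rcond=None)[0]
    q,r=o+t[0]*d,p+t[1]*e
    return (q+r)/2,np.linalg.norm(q-r)
Z=dict(carriage_centre=.049,index_point=.03,notch=.03,buffer_station=.01,lock_top=.086,loupe=.053,rail=0,adapter_mid=.017,load_mid=.016,jar_mid=.025,pen_mid=.005)
E
python3 - <<'E'
from h import *
S={n:ctrl.snapshot(n) for n in("side","top")}
for n in S: cv2.imwrite(f"pics/{n}0.png",S[n]["img"][:,:,::-1]); print(n,np.array(S[n]["T"])[:3].round(2).tolist())
for k in Z:
    r={}
    for n in S:
        for d in ctrl.spot_point(S[n],k)[:2]:
            print(k,n,round(d["score"],2),np.round(d["at"]),atz(S[n],d["at"],Z[k]).round(4))
print(ctrl.nose_length, ctrl.get_obs())
E
```

```text
side [[-0.95, 0.11, -0.3, 0.32], [-0.32, -0.34, 0.88, 0.52], [-0.01, 0.93, 0.36, 0.41]]
top [[0.02, 0.99, -0.14, 0.44], [-1.0, 0.02, -0.0, -0.24], [0.0, 0.14, 0.99, 0.93]]
carriage_centre side 0.6 [310. 245.] [ 0.5125 -0.208   0.049 ]
carriage_centre top 0.6 [258. 238.] [ 0.5097 -0.2092  0.049 ]
index_point side 0.62 [336. 256.] [ 0.4645 -0.2142  0.03  ]
index_point top 0.63 [262. 258.] [ 0.4698 -0.2184  0.03  ]
notch side 0.73 [312. 243.] [ 0.5208 -0.2539  0.03  ]
notch side 0.5 [339. 236.] [ 0.4766 -0.3026  0.03  ]
notch top 0.63 [303. 252.] [ 0.4847 -0.3016  0.03  ]
buffer_station side 0.67 [302. 306.] [ 0.4868 -0.0649  0.01  ]
buffer_station top 0.76 [194. 251.] [ 0.4813 -0.0728  0.01  ]
lock_top top 0.68 [258. 235.] [ 0.5129 -0.2104  0.086 ]
loupe side 0.68 [270. 240.] [ 0.5875 -0.1961  0.053 ]
loupe top 0.67 [256. 200.] [ 0.5853 -0.2029  0.053 ]
rail side 0.92 [314. 276.] [ 0.4978 -0.1824  0.    ]
rail top 0.75 [247. 239.] [ 0.5106 -0.184   0.    ]
adapter_mid side 0.42 [250. 242.] [ 0.6505 -0.2497  0.017 ]
adapter_mid side 0.38 [219. 296.] [ 0.6202 -0.0402  0.017 ]
adapter_mid
[... 534 characters left out ...]
 -0.1242  0.005 ]
0.017 {'clock': 1.2, 'joint_pos': array([-4.82933960e+01,  2.05452037e+01,  6.79768833e-01,  1.69900714e-04,
       -7.01350430e+01, -1.65089676e+01]), 'qvel': array([ 0.03295429,  0.04489384,  0.06397232,  0.02475675, -0.0149754 ,
       -0.04678033]), 'tau': array([ 2.13649664e-04, -5.82395732e+01,  2.93297213e+01,  7.00229332e+00,
        1.24220311e-02,  2.53129826e-05]), 'tool_pos': array([ 0.28736105, -0.61073753,  0.24355818]), 'orientation': array([ 1.79999587e+02, -2.89011548e-04, -1.54802306e+02]), 'force': array([ 0.5541177 , -0.13595085, -0.41583839]), 'moment': array([ 0.0148751 ,  0.03328002, -0.02201325]), 'gripper_force': 0.0, 'opening': 0.08781139937899388}
```

View pics/top0.png

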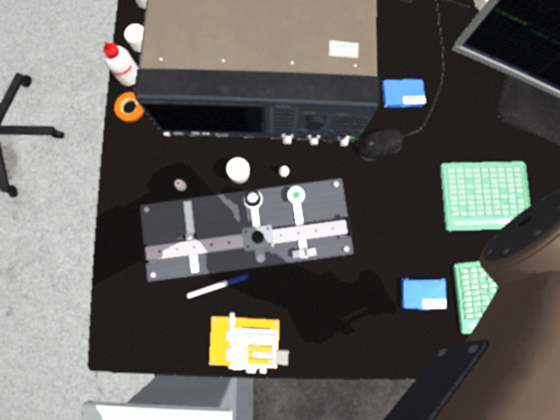

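View pics/side0.png

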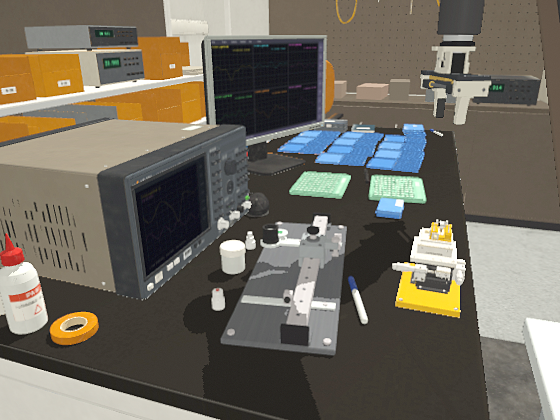

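The top view shows the carriage at (258,238), the notched block at (303,252) with the pedestal at (296,195), and the buffer bar at (194,251), so the push goes toward world -y. The side view agrees. Next I'll get the rail yaw from the plate bolts and the loose-part positions.

```bash
python3 - <<'E'
from h import *
s=ctrl.snapshot("top")
P={k:atz(s,k,.01)[:2] for k in[(146,209),(337,184),(153,275),(347,249)]}
p=list(P.values());print(np.round(p,4))
for a,b in((1,0),(3,2)):
    d=p[b]-p[a];print(np.degrees(np.arctan2(-d[0],d[1])),np.linalg.norm(d))
yaw=np.mean([np.arctan2(-(p[b]-p[a])[0],(p[b]-p[a])[1]) for a,b in((1,0),(3,2))])
u=np.array([-np.sin(yaw),np.cos(yaw)]);v=np.array([u[1],-u[0]])
o=np.array([.511,-.184])
for n,q in dict(c=(.511,-.2088),lock=(.5129,-.2104),idx=(.467,-.2163),notch=(.4847,-.3016),notchs=(.4766,-.3026),buf=(.484,-.069),loupe=(.586,-.2)).items():
    print(n,np.dot(np.array(q)-o,v).round(4),np.dot(np.array(q)-o,u).round(4))
t=np.array([.511,-.2088])+u*.085
print("u",u,"start",t,"shift cm",(t-[.2874,-.6107])*100,"turn",yaw-np.radians(25.2))
E
```

```text
[[ 0.569   0.0346]
 [ 0.6321 -0.375 ]
 [ 0.429   0.0115]
 [ 0.4928 -0.3963]]
8.746519046261653 0.4143899312770543
8.892455746413045 0.4128228820940083
c -0.0038 -0.0245
lock -0.0022 -0.0264
idx -0.0484 -0.0252
notch -0.044 -0.1122
notchs -0.0522 -0.1119
buf -0.009 0.1178
loupe 0.0717 -0.0273
u [-0.15332194  0.98817629] start [ 0.49796763 -0.12480502] shift cm [21.05676349 48.58949847] turn -0.2858938780983422
```

Call:
apply_moves(
  commands=[
    [[2,4,0],-0.1,1],
    [[21,48.5,0],-0.29,1],
    [[21,48.5,0],-0.29,1],
    [[21,48.5,0],-0.29,1],
    [[21,48.5,0],-0.29,1],
    [[21,48.5,0],-0.29,1],
    [[21,48.5,0],-0.29,1],
    [[21,48.5,0],-0.29,1],
    [[21,48.5,0],-0.29,1],
    [[21,48.5,0],-0.29,1],
    [[21,48.5,0],-0.29,1],
    [[21,48.5,0],-0.29,1],
    [[21,48.5,0],-0.29,1],
    [[21,48.5,0],-0.29,1],
    [[21,48.5,0],-0.29,1],
    [[21,48.5,-8],-0.29,1],
    [[21,48.5,-12],-0.29,1],
    [[21,48.5,-12],-0.29,1],
    [[21,48.5,-12],-0.29,1],
    [[21,48.5,-12],-0.29,1],
  ],
)

```text
clock: 2.92
tool_pos: [0.4961, -0.1268, 0.1229]
orientation: [-180.0, -0.2, -171.5]
force: [0.4, -0.9, 1.0]
opening: 0.0003
gripper_force: 0.0
```

```bash
python3 - <<'E'
from h import *
S={n:ctrl.snapshot(n) for n in("side","top")}
im=[cv2.resize(S["side"]["img"][150:360,200:400],(600,630))[:600,:,::-1]]
cv2.imwrite("pics/side1.png",im[0])
for n in S:
  for k in("carriage_centre","index_point","notch","lock_top"):
    for d in ctrl.spot_point(S[n],k)[:1]: print(k,n,round(d["score"],2),np.round(d["at"]),atz(S[n],d["at"],Z[k]).round(4))
o=ctrl.get_obs();print(o["tool_pos"],o["orientation"],o["force"],o["opening"])
E
```

```text
carriage_centre side 0.98 [312. 247.] [ 0.5065 -0.1983  0.049 ]
index_point side 0.84 [334. 256.] [ 0.4665 -0.2115  0.03  ]
notch side 0.47 [338. 234.] [ 0.4814 -0.3125  0.03  ]
lock_top side 0.36 [311. 226.] [ 0.5119 -0.2129  0.086 ]
carriage_centre top 0.71 [261. 237.] [ 0.5119 -0.2156  0.049 ]
index_point top 0.96 [258. 258.] [ 0.4701 -0.2102  0.03  ]
notch top 0.96 [299. 255.] [ 0.4769 -0.2939  0.03  ]
[ 0.49765637 -0.12570526  0.12427357] [-1.79998528e+02  7.39278916e-02 -1.71413694e+02] [-0.11433675 -0.7754386  -0.46786551] 0.0007065154021960462
```

View pics/side1.png

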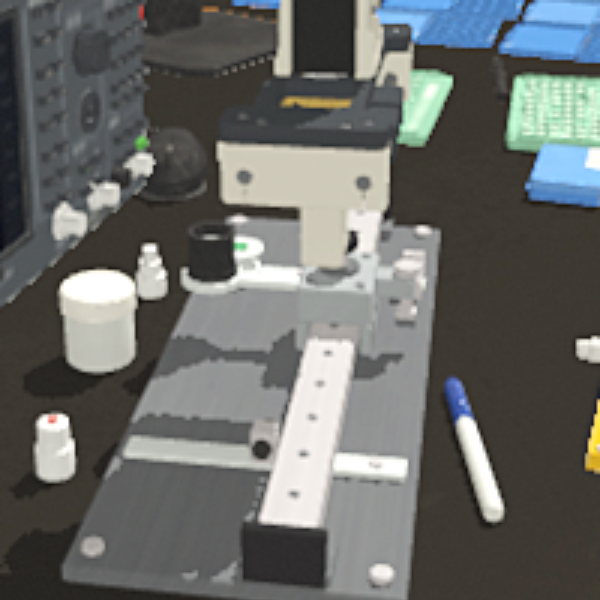

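The gripper is over the rail on the +y side of the carriage, clear of the loupe at crop (210,250). Next I go down and ease toward the end face.

Call:
apply_moves(
  commands=[
    [[0,0,-3],0,1],
    [[0,0,-6.2],0,1],
    [[0,0,-6.2],0,1],
    [[0,0,-6.2],0,1],
    [[0.15,-1,-6.2],0,1],
    [[0.3,-2,-6.2],0,1],
    [[0.39,-2.5,-6.2],0,1],
    [[0.46,-3,-6.2],0,1],
    [[0.54,-3.5,-6.2],0,1],
    [[0.62,-4,-6.2],0,1],
    [[0.7,-4.5,-6.2],0,1],
    [[0.78,-5,-6.2],0,1],
    [[0.85,-5.5,-6.2],0,1],
    [[0.93,-6,-6.2],0,1],
    [[0.93,-6,-6.2],0,1],
    [[0.93,-6,-6.2],0,1],
  ],
)

```text
clock: 4.75
tool_pos: [0.5064, -0.1861, 0.0614]
orientation: [180.0, -0.0, -171.5]
force: [-0.3, -0.2, -0.1]
opening: 0.0004
gripper_force: 0.0
```

```bash
cat > look.py <<'E'
from h import *
import sys
S={n:ctrl.snapshot(n) for n in("side","top")}
s=S["top"];a=cv2.resize(s["img"][150:300,130:360],(690,450),interpolation=cv2.INTER_CUBIC)
b=cv2.resize(S["side"]["img"][180:330,220:380],(640,600),interpolation=cv2.INTER_CUBIC)
cv2.imwrite(f"pics/top{sys.argv[1]}.png",a[:,:,::-1]);cv2.imwrite(f"pics/side{sys.argv[1]}.png",b[:,:,::-1])
for n in S:
  for k in("carriage_centre","index_point","notch","lock_top","loupe"):
    for d in ctrl.spot_point(S[n],k)[:1]: print(k,n,round(d["score"],2),np.round(d["at"],1),atz(S[n],d["at"],Z[k]).round(4))
o=ctrl.get_obs();print(o["clock"],o["tool_pos"],o["force"])
E
python3 look.py 2
```

```text
carriage_centre side 0.81 [314.  241.1] [ 0.5095 -0.2259  0.049 ]
index_point side 0.96 [334.8 250.5] [ 0.4709 -0.2362  0.03  ]
notch side 0.63 [338.  235.7] [ 0.4791 -0.3049  0.03  ]
loupe side 0.71 [274.8 233.4] [ 0.5893 -0.2288  0.053 ]
index_point top 0.6 [271.3 257. ] [ 0.4723 -0.237   0.03  ]
notch top 0.69 [304.4 253. ] [ 0.4819 -0.3049  0.03  ]
loupe top 0.67 [267.  199.5] [ 0.5879 -0.2259  0.053 ]
5.35 [ 0.50665393 -0.18570055  0.06157671] [-0.35451212  0.69144153 -0.04936506]
```

View pics/side2.png

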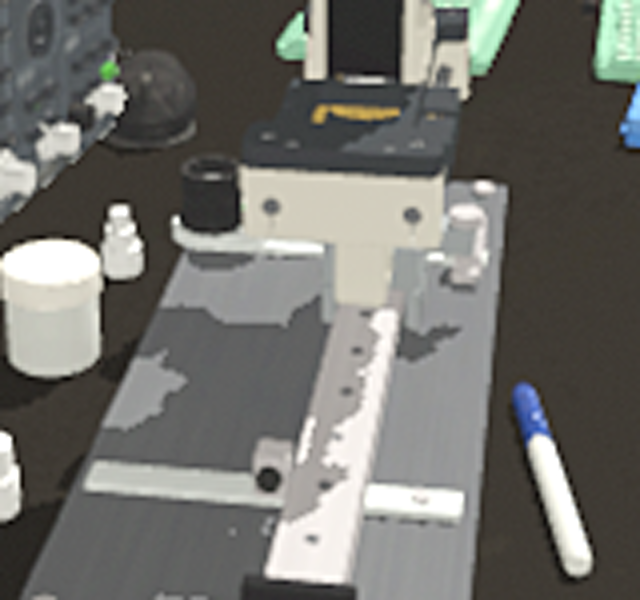

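The closed fingers are on the end face and the carriage has moved about 25 mm. About 68 mm remains, so I'll push 42 mm to the foot of the ramp.

Call:
apply_moves(
  commands=[
    [[0.04,-0.25,0],0,1],
    [[0.08,-0.5,0],0,1],
    [[0.12,-0.8,0],0,1],
    [[0.17,-1.1,0],0,1],
    [[0.22,-1.4,0],0,1],
    [[0.26,-1.7,0],0,1],
    [[0.31,-2,0],0,1],
    [[0.36,-2.3,0],0,1],
    [[0.4,-2.6,0],0,1],
    [[0.45,-2.9,0],0,1],
    [[0.5,-3.2,0],0,1],
    [[0.54,-3.5,0],0,1],
    [[0.59,-3.8,0],0,1],
    [[0.62,-4,0],0,1],
    [[0.64,-4.15,0],0,1],
    [[0.64,-4.15,0],0,1],
  ],
)

```text
clock: 6.68
tool_pos: [0.513, -0.2276, 0.0615]
orientation: [-180.0, -0.0, -171.4]
force: [0.1, 0.2, 0.3]
opening: 0.0006
gripper_force: 0.0
```

```bash
python3 look.py 3
```

```text
carriage_centre side 0.74 [314.8 228.6] [ 0.523  -0.2837  0.049 ]
index_point side 0.67 [339.4 240.3] [ 0.4719 -0.2839  0.03  ]
notch side 0.62 [339.  237.7] [ 0.4752 -0.2959  0.03  ]
lock_top side 0.48 [304.2 308.2] [0.4508 0.0497 0.086 ]
loupe side 0.6 [277.1 224.3] [ 0.5999 -0.273   0.053 ]
index_point top 0.48 [292.1 251.6] [ 0.4842 -0.2796  0.03  ]
notch top 0.57 [304.6 253.7] [ 0.4804 -0.3054  0.03  ]
7.2833 [ 0.51303688 -0.22721576  0.06155069] [-0.29140884 -0.10297283 -0.89652688]
```

View pics/top3.png

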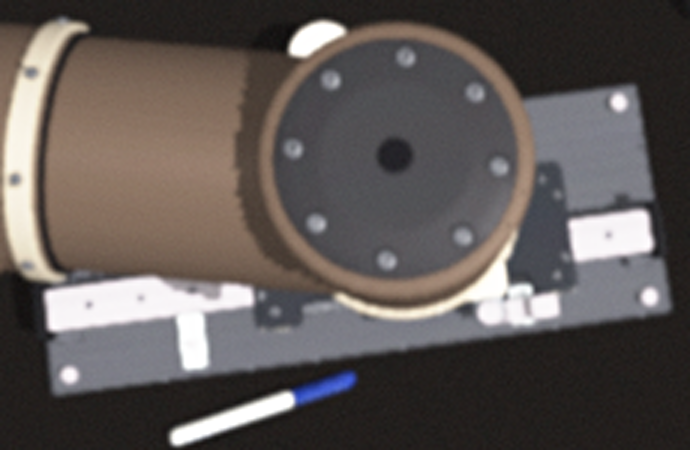

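The arm hides the carriage from above, but the housing shows at (515,305), reaching the notched block. From here I'll advance in short steps and watch the force.

Call:
apply_moves(
  commands=[
    [[0.03,-0.2,0],0,1],
    [[0.06,-0.4,0],0,1],
    [[0.09,-0.6,0],0,1],
    [[0.12,-0.8,0],0,1],
    [[0.12,-0.8,0],0,1],
  ],
)

```text
clock: 7.7
tool_pos: [0.5143, -0.2353, 0.0616]
orientation: [180.0, -0.0, -171.4]
force: [-1.3, 3.0, 0.9]
opening: 0.0007
gripper_force: 1.7
```

Call:
apply_moves(
  commands=[
    [[0.03,-0.2,0],0,1],
    [[0.06,-0.4,0],0,1],
  ],
)

```text
clock: 7.87
tool_pos: [0.5148, -0.2389, 0.0616]
orientation: [180.0, 0.0, -171.4]
force: [1.3, 5.4, 3.1]
opening: 0.0004
gripper_force: 2.8
```

Call:
apply_moves(
  commands=[
    [[0.03,-0.2,0],0,1],
    [[0.05,-0.3,0],0,1],
  ],
)

```text
clock: 8.03
tool_pos: [0.5154, -0.2424, 0.0616]
orientation: [-180.0, 0.0, -171.4]
force: [-0.4, 1.5, 1.0]
opening: 0.0005
gripper_force: 1.0
```

The force rose and then eased, so the roller is on the crest. A few more millimetres.

Call:
apply_moves(
  commands=[
    [[0.02,-0.1,0],0,1],
    [[0.03,-0.2,0],0,1],
  ],
)

```text
clock: 8.2
tool_pos: [0.5158, -0.2445, 0.0616]
orientation: [-180.0, 0.0, -171.4]
force: [-0.2, 2.5, 1.3]
opening: 0.0007
gripper_force: 0.9
```

Call:
apply_moves(
  commands=[
    [[0.02,-0.1,0],0,1],
    [[0.03,-0.2,0],0,1],
    [[0.03,-0.2,0],0,1],
  ],
)

```text
clock: 8.45
tool_pos: [0.516, -0.2466, 0.0615]
orientation: [-180.0, -0.0, -171.4]
force: [-0.2, 0.1, 0.1]
opening: 0.0002
gripper_force: 0.0
```

```bash
python3 look.py 4
```

```text
carriage_centre side 0.72 [316.2 226.3] [ 0.5232 -0.2959  0.049 ]
index_point side 0.7 [337.6 237. ] [ 0.4786 -0.2984  0.03  ]
notch side 0.72 [335.2 233.3] [ 0.4872 -0.3149  0.03  ]
loupe side 0.51 [277.1 219.6] [ 0.6082 -0.2968  0.053 ]
index_point top 0.41 [304.1 252.8] [ 0.4823 -0.3043  0.03  ]
notch top 0.55 [301.5 252.6] [ 0.4826 -0.2989  0.03  ]
9.05 [ 0.51595589 -0.24624472  0.06155251] [ 0.04473728  0.29018299 -0.14679136]
```

The force dropped to zero, which fits the carriage snapping home, and the index estimate from above matches the notch. I'll back off, rise and check.

Call:
apply_moves(
  commands=[
    [[-0.3,2,0],0,1],
    [[-0.3,2,4],0,1],
    [[-0.3,2,8],0,1],
    [[-1,6,10],0,1],
    [[-1.5,10,10],0,1],
    [[-1.5,14,10],0,1],
    [[-1.5,14,10],0,1],
    [[-1.5,14,10],0,1],
  ],
)

```text
clock: 9.72
tool_pos: [0.5012, -0.1042, 0.1622]
orientation: [180.0, 0.1, -171.2]
force: [0.9, -0.1, 0.1]
opening: 0.0009
gripper_force: 0.0
```

```bash
python3 look.py 5
```

```text
carriage_centre side 0.66 [317.8 228.9] [ 0.5169 -0.284   0.049 ]
index_point side 0.72 [337.9 237.8] [ 0.4772 -0.2947  0.03  ]
notch side 0.97 [336.9 239.4] [ 0.4776 -0.2866  0.03  ]
lock_top side 0.41 [317.3 209.5] [ 0.5217 -0.296   0.086 ]
loupe side 0.7 [360.7 297.1] [ 0.3928 -0.0511  0.053 ]
carriage_centre top 0.87 [302.3 229. ] [ 0.5295 -0.2987  0.049 ]
index_point top 0.77 [303.2 253.2] [ 0.4814 -0.3025  0.03  ]
notch top 0.71 [302.2 253.9] [ 0.4799 -0.3004  0.03  ]
lock_top top 0.44 [303.6 227.8] [ 0.5282 -0.2988  0.086 ]
loupe top 0.78 [300.1 196.4] [ 0.5957 -0.2932  0.053 ]
10.3167 [ 0.50089562 -0.10664236  0.16145603] [ 0.08969668 -0.22970558  0.06767812]
```

View pics/top5.png

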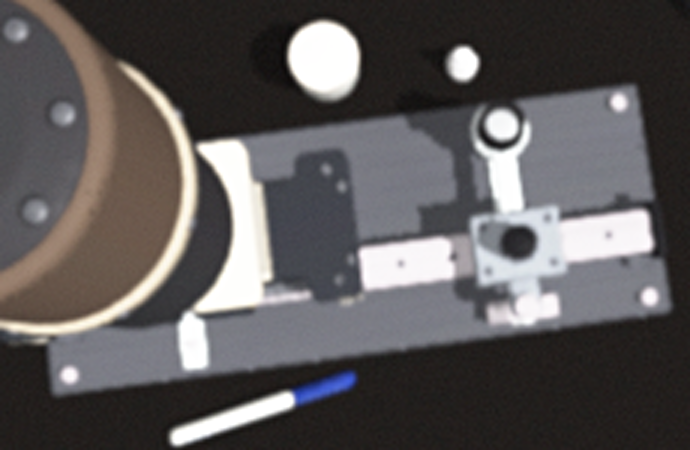

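The carriage is in the notch: the housing sits over the block at (525,305), and the knob is still up at (518,241), which gives about (0.5225, -0.296). The loose parts haven't moved. Next I hover over the knob.

Call:
apply_moves(
  commands=[
    [[0.5,-4,0],0,1],
    [[1,-8,0],0,1],
    [[1.4,-12,0],0,1],
    [[1.8,-16,0],0,1],
    [[2.15,-19,0],0,1],
    [[2.15,-19,0],0,1],
    [[2.15,-19,-2.5],0,1],
    [[2.15,-19,-4.6],0,1],
    [[2.15,-19,-4.6],0,1],
    [[2.15,-19,-4.6],0,1],
  ],
)

```text
clock: 11.15
tool_pos: [0.5217, -0.2962, 0.1148]
orientation: [180.0, -0.2, -171.4]
force: [0.1, -1.4, 0.9]
opening: 0.0004
gripper_force: 0.0
```

```bash
python3 look.py 6
```

```text
carriage_centre side 0.62 [318.1 225.9] [ 0.52   -0.2991  0.049 ]
index_point side 0.84 [338.8 234.5] [ 0.4788 -0.3112  0.03  ]
notch side 0.62 [338.9 234.9] [ 0.4782 -0.3093  0.03  ]
lock_top side 0.7 [359.2 297.4] [0.3878 0.0029 0.086 ]
loupe side 0.71 [278.6 220.8] [ 0.603  -0.2916  0.053 ]
index_point top 0.64 [304.8 255.6] [ 0.4765 -0.3058  0.03  ]
notch top 0.5 [303.1 253.4] [ 0.481  -0.3023  0.03  ]
lock_top top 0.55 [302.6 254.5] [ 0.4765 -0.2975  0.086 ]
11.75 [ 0.52248981 -0.29622536  0.11576011] [ 0.73367399 -0.81065453 -0.07659779]
```

View pics/side6.png

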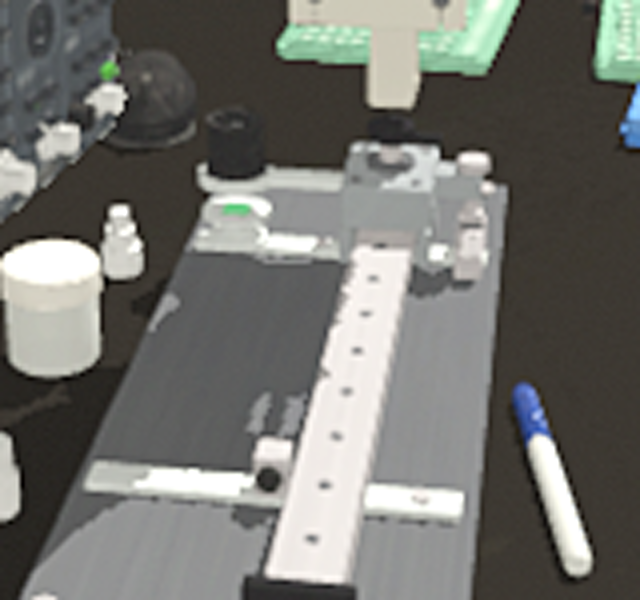

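The fingertip is straight above the knob at (390,125), clear of the loupe at (235,140). Pressing now.

Call:
apply_moves(
  commands=[
    [[0,0,-0.5],0,1],
    [[0,0,-1.0],0,1],
    [[0,0,-1.2],0,1],
    [[0,0,-1.4],0,1],
    [[0,0,-1.5],0,1],
    [[0,0,-1.6],0,1],
    [[0,0,-1.6],0,1],
  ],
)

```text
clock: 12.33
tool_pos: [0.5222, -0.2962, 0.0994]
orientation: [180.0, -0.0, -171.4]
force: [-1.1, 0.7, 2.4]
opening: 0.0005
gripper_force: 1.1
```

Call:
apply_moves(
  commands=[
    [[0,0,-0.1],0,1],
    [[0,0,-0.2],0,1],
    [[0,0,-0.3],0,1],
    [[0,0,-0.3],0,1],
  ],
)

```text
clock: 12.67
tool_pos: [0.5223, -0.2962, 0.0964]
orientation: [180.0, -0.0, -171.4]
force: [-1.6, 0.4, 3.3]
opening: 0.0005
gripper_force: 1.5
```

Call:
apply_moves(
  commands=[
    [[0,0,-0.1],0,1],
    [[0,0,-0.15],0,1],
    [[0,0,-0.15],0,1],
  ],
)

```text
clock: 12.92
tool_pos: [0.5224, -0.2962, 0.0949]
orientation: [180.0, -0.0, -171.4]
force: [-1.8, 0.1, 2.9]
opening: 0.0003
gripper_force: 1.5
```

Call:
apply_moves(
  commands=[
    [[0,0,-0.07],0,1],
    [[0,0,-0.14],0,1],
    [[0,0,-0.14],0,1],
  ],
)

```text
clock: 13.17
tool_pos: [0.5225, -0.2964, 0.0945]
orientation: [-180.0, 0.0, -171.4]
force: [-3.5, 3.0, 10.3]
opening: 0.0002
gripper_force: 5.3
```

The knob is on its stop at 10 N. I'll hold briefly, then lift off straight.

Call:
apply_moves(
  commands=[
    [[0,0,0],0,1],
    [[0,0,0],0,1],
    [[0,0,0],0,1],
    [[0,0,0.3],0,1],
    [[0,0,1],0,1],
    [[0,0,4],0,1],
    [[0,0,8],0,1],
    [[-1,4,8],0,1],
    [[-1.5,8,8],0,1],
    [[-2,12,8],0,1],
    [[-2.5,16,8],0,1],
    [[-3,19,8],0,1],
    [[-3,19,8],0,1],
    [[-3,19,8],0,1],
  ],
)

```text
clock: 14.33
tool_pos: [0.4928, -0.1047, 0.1743]
orientation: [180.0, 0.1, -171.2]
force: [1.3, -0.1, 0.9]
opening: 0.0009
gripper_force: 0.0
```

```bash
python3 look.py 7; python3 -c "
import cv2,numpy as np
a=cv2.imread('pics/side7.png');b=cv2.imread('pics/top7.png')
a=a[100:400,250:640];b=b[60:360,380:690]
cv2.imwrite('pics/both7.png',cv2.resize(np.hstack([a,b]),None,fx=1.14,fy=1.14))"
```

```text
carriage_centre side 0.89 [318.5 222.6] [ 0.5235 -0.3162  0.049 ]
index_point side 0.77 [341.8 236. ] [ 0.4714 -0.3058  0.03  ]
notch side 0.92 [338.1 239.1] [ 0.4756 -0.2887  0.03  ]
lock_top side 0.65 [315.4 227.8] [ 0.5021 -0.2053  0.086 ]
loupe side 0.79 [278.8 222.9] [ 0.599 -0.281  0.053]
carriage_centre top 0.95 [302.4 227.4] [ 0.5327 -0.2989  0.049 ]
index_point top 0.87 [302.8 251.1] [ 0.4857 -0.3016  0.03  ]
notch top 0.5 [302.1 254.2] [ 0.4793 -0.3002  0.03  ]
lock_top top 0.64 [305.2 228.4] [ 0.5271 -0.3019  0.086 ]
loupe top 0.71 [298. 195.] [ 0.5985 -0.2889  0.053 ]
14.9333 [ 0.49241428 -0.10657492  0.17356219] [-0.51805897  0.44619119 -0.00837123]
```

View pics/both7.png

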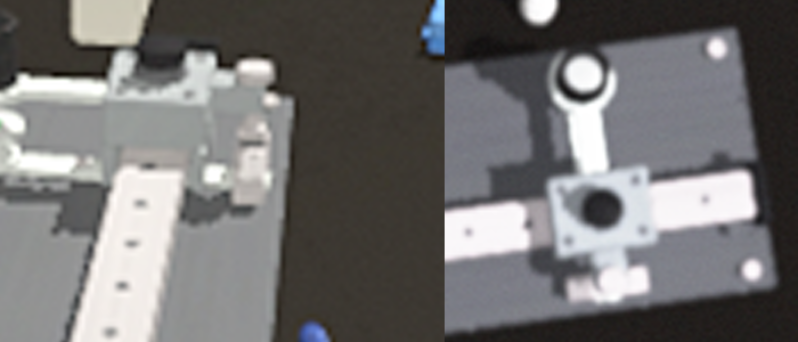

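The knob (175,50) now sits low on the block, and the carriage is still centred on the notched block (610,282). The arm is clear, so I'll hand in.

```bash
python3 -c "
from plant import ctrl
print(ctrl.close_job())"
```

```text
the job is handed in; nothing more can be done
None
```

I handed the job in after about 15 s: the carriage is in the notch, the knob is pressed to its stop, the arm is clear, and nothing I saw showed the loupe or loose parts disturbed; the hand-in gave no verdict.

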